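# Dock the tin bin under the parts chute and send the heatsink down

### The job

Slide the tin bin by its red grip along the bench top, without lifting it or touching the underside of the aluminium chute's hood, in under the hood until it is fully home: its sprung orange stop pressed right in, firmly but gently. Leave the bin there, still pressing on the stop, then let the yellow heatsink go on the upper part of the chute so that it slides down into the bin. Do not disturb the other things on the desk.

Things in the scene. Friction and masses are not known exactly. Their poses are not given: they have to be found in the camera images.
- bay: Two upright aluminium guide cheeks fixed to the desk, 145 mm long, 44 high, 104 mm clear between them. Origin on the desk, mid-way between them, at the mouth (the overhang's front edge); x points into the bay (the way the bin is slid), y across, z up. At the closed far end, out of sight, is the bin's sprung stop. Over 20 N on the bay or its stop bends it.
- stop_mid (a point): Fixed point on the bay's axis 100 mm in, 18 mm up. The orange stop plate's free face (60 mm wide, 7 to 29 mm up) stands anywhere within 12 mm before or behind it: its depth differs each time and is not reported, so feel for it. It gives 5 mm against a spring of 0.5 to 1 N, then is solid; the bin's drag on the desk (2 to 5 N) outdoes the spring. Home: pushed over 3 N past the drag.
- chute: Sloped aluminium chute with hood, fixed above the bay, same origin and axes. Hood underside 44 mm above the desk from x = 0 to 110 mm; its sheets stand up to 116 mm high, 112 wide, from x = 0. The slippery trough, 84 mm wide inside, side walls 22 high, starts at x = 75, 50 mm up, and rises at 40 degrees towards +x to x = 266, 211 mm up. A part let go in it slides down, strikes the hood and falls into the bin.
- chute_high (a point): Point on the trough's floor in the upper part of the chute, mid-width, 170 mm up the slope from its lower end (205 mm in x and 160 mm in z from the bay's origin). Axes as the bay's. Let the heatsink go here, a little above the floor.
- overhang_edge (a point): Middle of the lower front edge of the hood, 44 mm above the desk. Axes as the bay's.
- bin_center (a point): Centre, half-way up, of the open tin bin: 150 (x) by 90 (y) by 34 mm high, wall and floor 3 mm, about 0.5 kg, standing on the desk in front of the bay. x points to the end that goes in first (leading face 75 mm from here), z up.
- bin_handle (a point): Middle of the part to be gripped of the bin's upright red grip: 24 (x) by 16 (y) mm, 20 to 64 mm above the desk, this point 45 mm above the desk and 103 mm behind the bin's centre, outside its outer end wall (28 mm from it). Axes as the bin's. Pinch it across y from above.
- heatsink_center (a point): Centre, half-way up, of the yellow finned heatsink: 36 (x, along the fins) by 28 (y) by 24 mm high, about 60 g, lying base down on the desk. Pinch it across y, on the flat outer fins.
- chip: Bystander: black ceramic chip with brass legs, 52 by 17 by 6 mm, on the desk. Origin under its centre.
- fusejar: Bystander: squat glass fuse jar, 48 mm across, 55 mm high. Origin under its centre.
- chiprail: Bystander: clear plastic chip rail with two black chips, 200 (x) by 18 by 12 mm. Origin under its centre.
- puller: Bystander: gray steel chip puller, 105 (x) by 32 by 8 mm. Origin under its centre.
- driver: Bystander: screwdriver, 160 mm long along x. Origin under its centre.
- spool: Bystander: aluminium spool, 52 mm across, 36 mm high. Origin under its centre.
Mind the look-alikes: they are no part of the job. Of the things shaped like the part that bears heatsink_center, the yellow one is meant.

How it is judged:
By the outcome, as a careful person would: the job done as asked, in the order asked, and still so for the second after the job is handed in, with the robot touching nothing.
It also fails if it takes over 67 s, if anything falls off the work surface, if the arm or the gripper's body presses on something with over 40 N, if the wrist force passes 120 N, or if a joint passes its speed limit or range.

### The arm

A 6-joint arm with a two-finger parallel gripper is mounted at the origin on the work surface. World frame = base frame: x ahead of the robot, y to its left, z up, the work surface at z = 0. Lengths are in m, angles in rad, forces in N, time in s.
With the tool pointing down it reaches from about 0.4 to 0.925 m from the base axis. Payload 3.4 kg.
Tool frame: the origin (TCP) lies midway between the tips of the shut fingers; the grasp point (between the pads) lies bot.tcp_to_grasp behind it (bot.tcp_to_grasp is the distance from the TCP to the grasp point, in m); z points along the fingers, y is the direction in which the jaws open and shut (so a half turn about z gives the same grasp; the last joint's range is limited). The gripper opens to 85 mm and grips with 20 to 120 N. Pads are 22 mm wide; open, the fingers measure 114 mm over their backs; the gripper's body (76 mm by 85 mm) begins 54 mm behind the grasp point. The pads swing forward as they close: fully open they stand 13 mm farther back than shut.
Start: joints at [1.22, 0.307, 1.506, -0, 1.328, -0.073], TCP at [0.157, 0.553, 0.231] pointing down, gripper open.
Joint ranges: [-3.12, 3.12], [-1.05, 2.28], [0.14, 2.33], [-1.42, 4.57], [0.1, 2.73], [-2.68, 2.68]. Speed limits (rad/s): [2.57, 2.57, 3.14, 3.14, 3.14, 3.14].

### API

Orientations are given as a 3x3 rotation matrix whose columns are the frame's x, y, z axes.
In Python, from workcell import bot gives the robot as it stands. The module is installed in compiled form; this text tells all that it offers.
- The arm moves only by the tool step_arm, never from a script. Its argument "steps" is a list of rows, each a list of 7 numbers: the turn, a rotation vector about the world's x, y, z in degrees, then the shift along the world's x, y, z in cm, then the closure, from 0 (fully open) to 1 (shut). A call has exactly 10 rows; each row is the pose to reach, as a shift and turn from the pose commanded when the call began; what a row does not reach only later rows make up. A row lasts 1/10 s, in which the tool goes at most 50 mm and 8.59 degrees, less where a joint would pass 70% of its speed; a pose out of reach is approached as far as the arm can. A call with a gripper value outside its range is refused whole. The fingers move at their own pace and stop on an object; the grip force is fixed at half the most. Time passes only in rows, so rows that repeat a pose let the fingers close, or fill a call up. It gives the time, the measured TCP pose, the force and the opening at its end, in the units of the state.
- bot.get_state(): the state, without advancing time (a new reading comes with each control period).
- bot.capture(name): name is "scene" or "top"; returns the picture (480x640x3 uint8, red, green, blue); there is no depth.
- bot.get_calibration(name): a dict with "camera_matrix" (3x3 intrinsics, pixels), "world_from_camera" (4x4, takes a point from camera to world coordinates). Camera axes: x right, y down, z forward; pixel columns grow to the right and rows downward; lengths in m; the calibration is good to about 2 mm. A picture is of the moment at which its call begins. get_calibration takes no time and is no camera call.
- bot.finish_job(): hands the job in, once; it reports no verdict.
The state is a dict: "t": time; "joints": joint angles; "joint_velocities": joint speeds; "tau": joint torques, N m; "ee_pos": TCP position; "eef_rot": TCP orientation; "ft_force": force on the tool from outside, world axes, zero at the start; "wrist_torque": the same for the moment, N m; "width": finger opening in m.
Only numpy, scipy, OpenCV 4.12 (cv2) and the standard library are available. Lean on these libraries where they do the work, as an engineer would, in place of code of your own. Each camera call takes 0.05 s, during which the arm holds its last target. There are 200 camera calls.

## Working session

There is one attempt and no reset: what is moved stays moved. The work goes in short steps, Python scripts to look and compute and a tool call to move; the robot and the scene stay as the last step left them, time stands still between calls to the robot, and variables do not carry over. Pictures are saved under pics/ and viewed, about 8 in all and at most 12, crops included, and the job is handed in when it is done.

Besides the shell and the picture viewer there is one more tool, called as name([rows], argument=value, ...), one row to a line, values as JSON. step_arm: Moves the arm, as the interface text tells. Its arguments: {"type":"object","properties":{"steps":{"type":"array","items":{"type":"array","items":{"type":"number"}}}},"required":["steps"]}

```bash
mkdir -p pics; python3 - <<'E'
from workcell import bot
import cv2,numpy as np
for n in("scene","top"):
    cv2.imwrite(f"pics/{n}0.png",bot.capture(n)[:,:,::-1])
    c=bot.get_calibration(n);print(n,np.round(c["camera_matrix"],1).tolist(),np.round(c["world_from_camera"],3).tolist())
s=bot.get_state();print(s["ee_pos"],np.round(s["eef_rot"],3),s["ft_force"],s["width"],bot.tcp_to_grasp)
E
```

```text
scene [[546.5, 0.0, 332.2], [0.0, 546.5, 232.0], [0.0, 0.0, 1.0]] [[0.696, 0.552, -0.46, 1.066], [0.718, -0.526, 0.456, -0.458], [0.01, -0.648, -0.762, 0.925], [0.0, 0.0, 0.0, 1.0]]
top [[564.0, 0.0, 313.2], [0.0, 564.0, 236.9], [0.0, 0.0, 1.0]] [[-0.012, -0.983, 0.181, 0.329], [-1.0, 0.015, 0.016, 0.013], [-0.018, -0.181, -0.983, 1.438], [0.0, 0.0, 0.0, 1.0]]
[0.15694064 0.55251457 0.23047606] [[-0.962  0.273 -0.001]
 [ 0.273  0.962 -0.002]
 [ 0.    -0.002 -1.   ]] [-0.11338488  0.38804573 -0.76587222] 0.08531730807268294 0.0187
```

View pics/scene0.png

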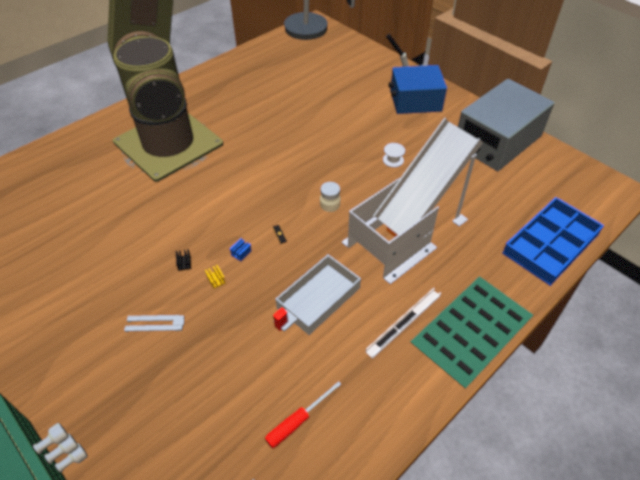

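View pics/top0.png

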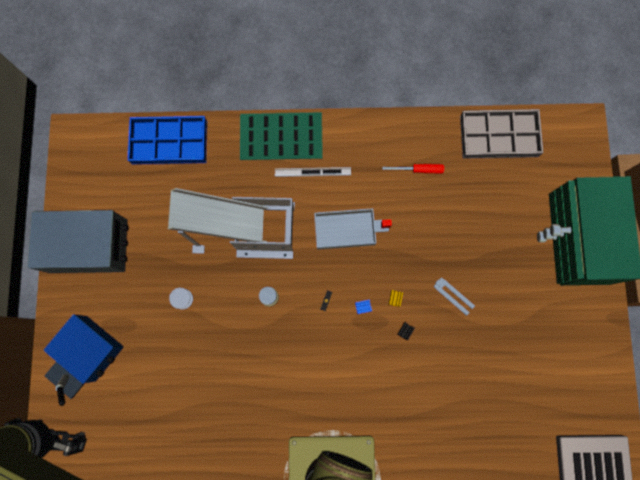

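The scene shows the bin (red grip near scene pixel 281,318; top 387,224), the chute and bay at top (265,225), and the yellow heatsink at top (397,298). I'll zoom in next.

```bash
python3 - <<'E'
import cv2
a=cv2.imread("pics/top0.png")[170:320,220:420];cv2.imwrite("pics/c1.png",cv2.resize(a,None,fx=4,fy=4,interpolation=cv2.INTER_CUBIC))
a=cv2.imread("pics/scene0.png")[170:340,170:450];cv2.imwrite("pics/c2.png",cv2.resize(a,(784,476),interpolation=cv2.INTER_CUBIC))
E
```

```text
(no output)
```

View pics/c1.png

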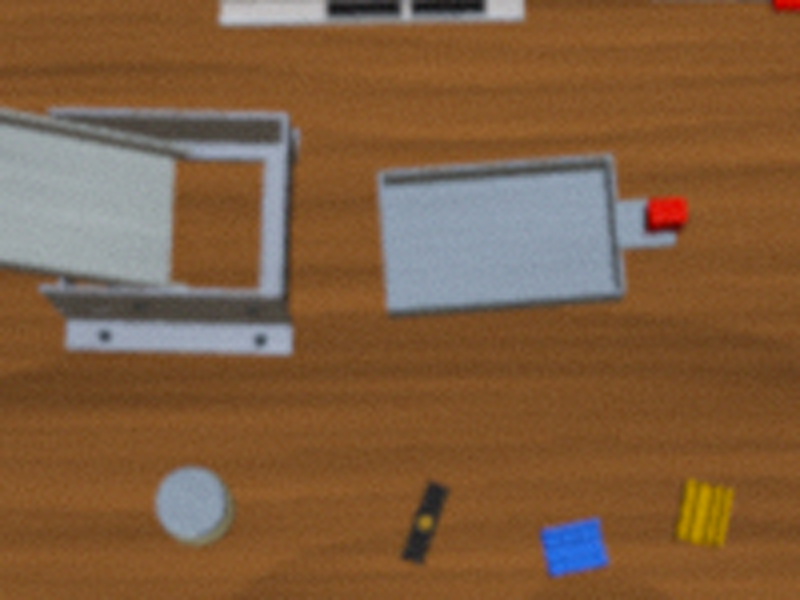

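View pics/c2.png

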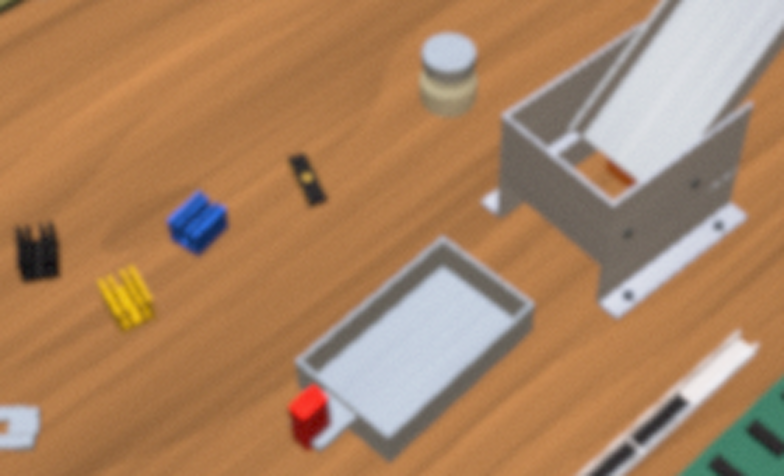

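```bash
cat > fit.py <<'E'
from workcell import bot
import numpy as np
from scipy.optimize import least_squares
CAL={n:bot.get_calibration(n) for n in("scene","top")}
def proj(n,P):
    c=CAL[n];T=np.linalg.inv(c["world_from_camera"]);q=np.atleast_2d(P)@T[:3,:3].T+T[:3,3]
    q=q@c["camera_matrix"].T;return q[:,:2]/q[:,2:]
def world(p,P):
    P=np.atleast_2d(P);c,s=np.cos(p[2]),np.sin(p[2])
    return np.c_[p[0]+c*P[:,0]-s*P[:,1],p[1]+s*P[:,0]+c*P[:,1],P[:,2]]
def ray(n,uv,z):
    c=CAL[n];W=np.array(c["world_from_camera"]);d=W[:3,:3]@np.linalg.inv(c["camera_matrix"])@[*uv,1]
    return W[:3,3]+d*(z-W[2,3])/d[2]
def fit(obs,p0):  # obs: list of (cam, uv, localpoint or function(extra))
    f=lambda p:np.concatenate([proj(n,world(p,P(p[3]) if callable(P) else P))[0]-uv for n,uv,P in obs])
    r=least_squares(f,p0,loss="soft_l1");return r.x,r.fun.reshape(-1,2)
E
cat > m1.py <<'E'
from fit import *
T=lambda u,v:("top",(220+(u-1.5)/4,170+(v-1.5)/4)); S=lambda u,v:("scene",(170+(u-.9)/2.8,170+(v-.9)/2.8))
def show(n,r): print(n,np.round(r[0][:2],4),"yaw",np.round(np.degrees(r[0][2]),2),r[0][3:],"res",np.round(r[1],1).tolist())
a,b,h=.075,.045,.034
binr=fit([(*T(378,172),(a,-b,h)),(*T(612,155),(-a,-b,h)),(*T(625,296),(-a,b,h)),(*T(388,312),(a,b,h)),
 (*S(442,240),(a,b,h)),(*S(533,305),(a,-b,h)),(*S(297,361),(-a,b,h)),(*S(390,460),(-a,-b,0))],[.6,-.05,1.57]);show("bin",binr)
print("handle top px c1",(proj("top",world(binr[0],(-.103,0,.064)))[0]-[220,170])*4)
bay=fit([(*T(289,113),(0,-.056,.116)),(*T(288,296),(0,.056,.116)),(*S(503,116),(0,.056,.116)),(*S(613,207),(0,-.056,.116)),
 (*T(50,109),lambda L:(L,-.056,.116)),(*T(42,288),lambda L:(L,.056,.116))],[.6,.05,1.57,.145]);show("bay",bay)
print("trough top px",proj("scene",world(bay[0],[(.266,.042,.211),(.266,-.042,.211)])),proj("top",world(bay[0],[(.266,.042,.211),(.266,-.042,.211)])))
a,b,h=.018,.014,.024
hs=fit([(*T(688,480),(a,b,h)),(*T(733,488),(a,-b,h)),(*T(722,546),(-a,-b,h)),(*T(678,540),(-a,b,h))],[.5,-.15,0]);show("hs",hs)
print("bin in bay frame",np.round(np.array([[np.cos(bay[0][2]),np.sin(bay[0][2])],[-np.sin(bay[0][2]),np.cos(bay[0][2])]])@(binr[0][:2]-bay[0][:2]),4))
print("handle",world(binr[0],(-.103,0,.045)),"chute_high",world(bay[0],(.205,0,.160)))
E
python3 m1.py
```

```text
bin [ 0.6116 -0.0445] yaw 93.41 [] res [[-0.2, -0.8], [-0.0, -0.9], [-0.1, -1.5], [-0.1, -1.1], [-0.4, -2.2], [0.1, -1.3], [-1.3, -0.8], [-0.7, 0.5]]
handle top px c1 [666.01883553 205.80996291]
bay [0.6152 0.0861] yaw 88.61 [0.14497637] res [[-0.0, -1.1], [-0.7, -1.1], [-1.6, -0.2], [-0.4, -0.7], [-0.1, -0.5], [0.1, 0.3]]
trough top px [[446.10293379 120.43321472]
 [478.56881656 140.01226756]] [[169.39452718 227.93949886]
 [171.56456147 191.41785408]]
hs [ 0.4309 -0.1686] yaw -11.37 [] res [[-0.1, 0.2], [-0.2, 0.3], [0.2, 0.0], [0.1, -0.6]]
bin in bay frame [-0.1307  0.0005]
handle [[ 0.61770261 -0.14735799  0.045     ]] chute_high [[0.62017216 0.29104007 0.16      ]]
```

step_arm([
  [0, 0, -36, 24.3, -38.2, 0, 0],
  [0, 0, -36, 24.3, -38.2, 0, 0],
  [0, 0, -36, 24.3, -38.2, 0, 0],
  [0, 0, -36, 24.3, -38.2, 0, 0],
  [0, 0, -36, 24.3, -38.2, 0, 0],
  [0, 0, -36, 24.3, -38.2, 0, 0],
  [0, 0, -36, 24.3, -38.2, 0, 0],
  [0, 0, -36, 24.3, -38.2, 0, 0],
  [0, 0, -36, 24.3, -38.2, 0, 0],
  [0, 0, -36, 24.3, -38.2, 0, 0],
])

```text
t: 1.1
ee_pos: [0.4031, 0.1664, 0.2312]
eef_rot: [[-0.612, 0.791, 0.002], [0.791, 0.612, -0.002], [-0.003, -0.0, -1.0]]
ft_force: [-0.3, 0.6, 0.6]
width: 0.0854
```

step_arm([
  [0, 0, -34.8, 21.8, -31.7, -8, 0],
  [0, 0, -34.8, 21.8, -31.7, -8, 0],
  [0, 0, -34.8, 21.8, -31.7, -8, 0],
  [0, 0, -34.8, 21.8, -31.7, -8, 0],
  [0, 0, -34.8, 21.8, -31.7, -8, 0],
  [0, 0, -34.8, 21.8, -31.7, -8, 0],
  [0, 0, -34.8, 21.8, -31.7, -8, 0],
  [0, 0, -34.8, 21.8, -31.7, -8, 0],
  [0, 0, -34.8, 21.8, -31.7, -8, 0],
  [0, 0, -34.8, 21.8, -31.7, -8, 0],
])

```text
t: 2.1
ee_pos: [0.6178, -0.1456, 0.15]
eef_rot: [[-0.057, 0.998, -0.003], [0.998, 0.057, 0.002], [0.002, -0.002, -1.0]]
ft_force: [-1.1, 0.3, -0.9]
width: 0.0855
```

```bash
python3 - <<'E'
from fit import *
import cv2
t=bot.capture("top");s=bot.capture("scene");st=bot.get_state()
print(st["ee_pos"],np.round(st["eef_rot"],3).tolist(),st["ft_force"])
a=t[180:280,300:440,::-1];b=s[230:370,230:370,::-1]
a=cv2.resize(a,(560,400),interpolation=2);b=cv2.resize(b,(560,560),interpolation=2)[:400]
cv2.imwrite("pics/a1.png",cv2.resize(np.hstack([a,b]),(800,286)))
cv2.imwrite("pics/t1.png",t[:,:,::-1]);cv2.imwrite("pics/s1.png",s[:,:,::-1])
print((proj("top",st["ee_pos"])-[300,180])*800/280,(proj("scene",st["ee_pos"])-[230,230])*800/280+[400,0])
E
```

```text
[ 0.6171463  -0.14430474  0.1509325 ] [[-0.059, 0.998, -0.002], [0.998, 0.059, 0.001], [0.001, -0.002, -1.0]] [ 0.31274595 -0.56830458  0.29355472]
[[255.10227193  97.040937  ]] [[534.48718835 153.50384964]]
```

View pics/a1.png

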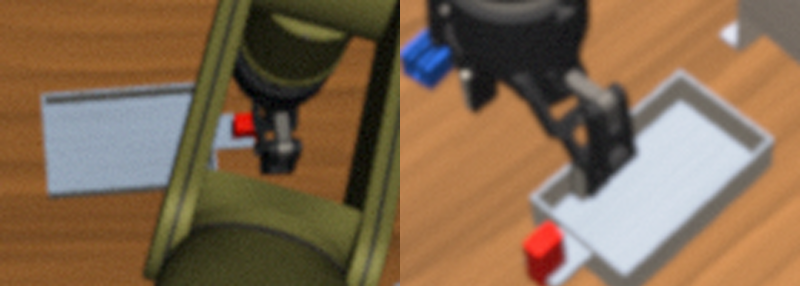

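```bash
python3 - <<'E'
from fit import *
print(ray("top",(220+666/4,170+212/4),.064),ray("scene",(170+310/2.8,170+401/2.8),.064))
import cv2
for n,f,o in(("top","top0",0),("scene","scene0",0)):
    h=cv2.cvtColor(cv2.imread(f"pics/{f}.png"),cv2.COLOR_BGR2HSV)
    m=((h[...,0]<8)|(h[...,0]>172))&(h[...,1]>150)&(h[...,2]>80)
    if n=="top": m[:200]=0
    else: m[370:]=0; m[:, :250]=0;m[:,300:]=0;m[:290]=0
    ys,xs=np.nonzero(m);print(n,len(xs),xs.min(),xs.max(),ys.min(),ys.max(),xs.mean(),ys.mean(),ray(n,(xs.mean(),ys.mean()),.05))
b=[.6116,-.0445,np.radians(93.41)]
for n in("top","scene"):print(proj(n,world(b,[(x,y,z) for x in(-.115,-.091) for y in(-.008,.008) for z in(.02,.064)])).round(1).tolist())
E
```

```text
[ 0.61377976 -0.14720739  0.064     ] [ 0.62147735 -0.1468941   0.064     ]
top 81 382 391 219 227 386.34567901234567 222.76543209876544 [ 0.61729126 -0.14847626  0.05      ]
scene 204 273 286 308 329 279.47058823529414 317.53921568627453 [ 0.6197556  -0.14958897  0.05      ]
[[389.0, 221.6], [391.0, 217.9], [389.6, 227.7], [391.6, 224.2], [379.6, 222.3], [381.4, 218.7], [380.2, 228.4], [382.0, 224.9]]
[[279.1, 331.1], [277.5, 318.8], [273.2, 326.1], [271.4, 313.7], [288.2, 323.0], [286.9, 310.5], [282.3, 318.0], [280.9, 305.5]]
```

step_arm([
  [0, 0, 0, 0, -0.2, -5, 0],
  [0, 0, 0, 0, -0.2, -9, 0],
  [0, 0, 0, 0, -0.2, -11.5, 0],
  [0, 0, 0, 0, -0.2, -12.4, 0],
  [0, 0, 0, 0, -0.2, -12.4, 0],
  [0, 0, 0, 0, -0.2, -12.4, 0.5],
  [0, 0, 0, 0, -0.2, -12.4, 1],
  [0, 0, 0, 0, -0.2, -12.4, 1],
  [0, 0, 0, 0, -0.2, -12.4, 1],
  [0, 0, 0, 0, -0.2, -12.4, 1],
])

```text
t: 3.2
ee_pos: [0.6184, -0.1484, 0.0292]
eef_rot: [[-0.059, 0.998, 0.001], [0.998, 0.059, -0.001], [-0.001, 0.001, -1.0]]
ft_force: [-2.9, 1.5, 9.7]
width: 0.0153
```

```bash
python3 - <<'E'
from fit import *
import cv2
t=bot.capture("top");s=bot.capture("scene");st=bot.get_state()
print(st["ee_pos"],np.round(st["eef_rot"],3).tolist(),st["ft_force"],st["wrist_torque"],st["width"])
a=cv2.resize(t[180:280,280:420,::-1],None,fx=2.8,fy=2.8,interpolation=2);b=cv2.resize(s[240:340,240:380,::-1],None,fx=2.8,fy=2.8,interpolation=2)
cv2.imwrite("pics/a2.png",np.hstack([a,b]))
E
```

```text
[ 0.61847644 -0.14834652  0.02921017] [[-0.059, 0.998, 0.001], [0.998, 0.059, -0.001], [-0.001, 0.001, -1.0]] [-2.60057495  0.03963061  8.53126215] [-0.07213971  0.45730891  0.09945671] 0.015260302222391437
```

View pics/a2.png

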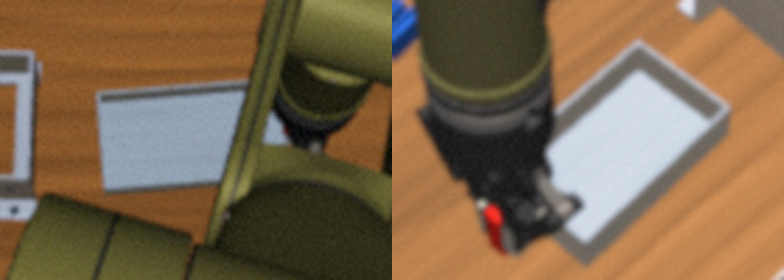

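step_arm([
  [0, 0, -0.5, -0.1, 0.4, 0.2, 1],
  [0, 0, -1.2, -0.2, 0.9, 0.2, 1],
  [0, 0, -2, -0.3, 1.4, 0.2, 1],
  [0, 0, -2.8, -0.4, 1.9, 0.2, 1],
  [0, 0, -3.5, -0.5, 2.4, 0.2, 1],
  [0, 0, -4.2, -0.6, 2.8, 0.2, 1],
  [0, 0, -4.7, -0.65, 3.2, 0.2, 1],
  [0, 0, -5, -0.7, 3.5, 0.2, 1],
  [0, 0, -5, -0.7, 3.5, 0.2, 1],
  [0, 0, -5, -0.7, 3.5, 0.2, 1],
])

```text
t: 4.3
ee_pos: [0.6111, -0.1121, 0.0293]
eef_rot: [[0.029, 1.0, -0.0], [1.0, -0.029, 0.001], [0.001, -0.0, -1.0]]
ft_force: [-0.0, -0.1, -0.1]
width: 0.0157
```

```bash
python3 - <<'E'
from fit import *
import cv2
t=bot.capture("top");s=bot.capture("scene");st=bot.get_state()
print(st["ee_pos"],np.round(st["eef_rot"],3).tolist(),st["ft_force"],st["wrist_torque"],st["width"])
a=cv2.resize(t[180:280,230:370,::-1],None,fx=4,fy=4,interpolation=2)[:,:480];b=cv2.resize(s[180:330,270:450,::-1],None,fx=2.4,fy=2.4,interpolation=2)
a=cv2.copyMakeBorder(a,0,0,0,0,0);h=max(a.shape[0],b.shape[0]);p=lambda i:cv2.copyMakeBorder(i,0,h-i.shape[0],0,0,0)
im=np.hstack([p(a)[:,:368],p(b)]);print(im.shape);cv2.imwrite("pics/a3.png",im)
E
```

```text
[ 0.611124   -0.11214376  0.02928383] [[0.029, 1.0, -0.0], [1.0, -0.029, 0.001], [0.001, -0.0, -1.0]] [ 0.27797854  1.03583463 -0.07834981] [-0.13981903 -0.26047362 -0.04374505] 0.01555607093522614
(400, 800, 3)
```

View pics/a3.png

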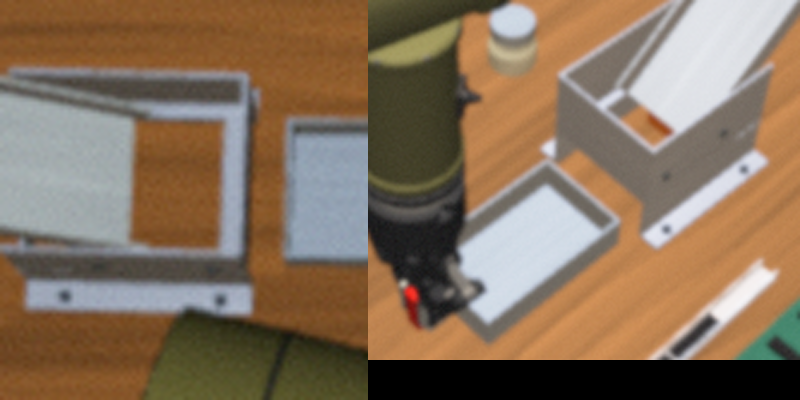

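```bash
python3 - <<'E'
from fit import *
T=lambda u,v:(230+u/4,180+v/4)
S=lambda u,v:(270+(u-368)/2.4,180+v/2.4)
f=lambda *a:print(np.round(ray(*a),4))
f("top",T(286,118),.034);f("top",T(285,262),.034);f("top",T(248,72),.116);f("top",T(248,254),.116)
print("scene")
f("scene",S(549,163),.034);f("scene",S(619,220),.034);f("scene",S(561,74),.116);f("scene",S(655,152),.116)
E
```

```text
[0.6586 0.0647 0.034 ]
[0.5654 0.0661 0.034 ]
[0.6682 0.0844 0.116 ]
[0.5567 0.0849 0.116 ]
scene
[0.5785 0.065  0.034 ]
[0.6625 0.0642 0.034 ]
[0.5628 0.0917 0.116 ]
[0.6737 0.086  0.116 ]
```

The bin is lined up with the mouth: its centre is at x≈0.612 and the mouth's is at 0.6125 from the top view, and their edges are parallel. Sliding in.

step_arm([
  [0, 0, 0, 0.03, 0.7, 0, 1],
  [0, 0, 0, 0.06, 1.7, 0, 1],
  [0, 0, 0, 0.09, 2.7, 0, 1],
  [0, 0, 0, 0.12, 3.8, 0, 1],
  [0, 0, 0, 0.15, 4.9, 0, 1],
  [0, 0, 0, 0.18, 6, 0, 1],
  [0, 0, 0, 0.21, 7, 0, 1],
  [0, 0, 0, 0.24, 8, 0, 1],
  [0, 0, 0, 0.26, 8.7, 0, 1],
  [0, 0, 0, 0.28, 9, 0, 1],
])

```text
t: 5.4
ee_pos: [0.6138, -0.022, 0.0294]
eef_rot: [[0.028, 1.0, -0.0], [1.0, -0.028, -0.0], [-0.0, -0.0, -1.0]]
ft_force: [-0.5, -3.8, 2.6]
width: 0.0153
```

step_arm([
  [0, 0, 0, 0, 0.1, 0, 1],
  [0, 0, 0, 0.01, 0.2, 0, 1],
  [0, 0, 0, 0.01, 0.3, 0, 1],
  [0, 0, 0, 0.01, 0.4, 0, 1],
  [0, 0, 0, 0.02, 0.5, 0, 1],
  [0, 0, 0, 0.02, 0.6, 0, 1],
  [0, 0, 0, 0.02, 0.7, 0, 1],
  [0, 0, 0, 0.02, 0.8, 0, 1],
  [0, 0, 0, 0.03, 0.9, 0, 1],
  [0, 0, 0, 0.03, 1, 0, 1],
])

```text
t: 6.4
ee_pos: [0.6144, -0.0129, 0.0294]
eef_rot: [[0.029, 1.0, 0.0], [1.0, -0.029, -0.0], [-0.0, 0.0, -1.0]]
ft_force: [-0.3, -4.3, 2.2]
width: 0.0153
```

step_arm([
  [0, 0, 0, 0, 0.1, 0, 1],
  [0, 0, 0, 0.01, 0.2, 0, 1],
  [0, 0, 0, 0.01, 0.3, 0, 1],
  [0, 0, 0, 0.01, 0.4, 0, 1],
  [0, 0, 0, 0.02, 0.5, 0, 1],
  [0, 0, 0, 0.02, 0.6, 0, 1],
  [0, 0, 0, 0.02, 0.7, 0, 1],
  [0, 0, 0, 0.02, 0.7, 0, 1],
  [0, 0, 0, 0.02, 0.7, 0, 1],
  [0, 0, 0, 0.02, 0.7, 0, 1],
])

```text
t: 7.4
ee_pos: [0.6146, -0.0057, 0.0293]
eef_rot: [[0.029, 1.0, 0.0], [1.0, -0.029, 0.0], [0.0, 0.0, -1.0]]
ft_force: [0.3, -4.1, 3.3]
width: 0.0151
```

step_arm([
  [0, 0, 0, 0, 0.05, 0, 1],
  [0, 0, 0, 0.01, 0.1, 0, 1],
  [0, 0, 0, 0.01, 0.15, 0, 1],
  [0, 0, 0, 0.01, 0.2, 0, 1],
  [0, 0, 0, 0.01, 0.25, 0, 1],
  [0, 0, 0, 0.01, 0.3, 0, 1],
  [0, 0, 0, 0.01, 0.35, 0, 1],
  [0, 0, 0, 0.01, 0.4, 0, 1],
  [0, 0, 0, 0.01, 0.45, 0, 1],
  [0, 0, 0, 0.01, 0.5, 0, 1],
])

```text
t: 8.4
ee_pos: [0.6146, -0.0012, 0.0294]
eef_rot: [[0.029, 1.0, 0.0], [1.0, -0.029, -0.0], [-0.0, 0.0, -1.0]]
ft_force: [-0.5, -5.3, 2.7]
width: 0.0157
```

step_arm([
  [0, 0, 0, 0, 0.04, 0, 1],
  [0, 0, 0, 0, 0.08, 0, 1],
  [0, 0, 0, 0, 0.12, 0, 1],
  [0, 0, 0, 0, 0.16, 0, 1],
  [0, 0, 0, 0.01, 0.2, 0, 1],
  [0, 0, 0, 0.01, 0.24, 0, 1],
  [0, 0, 0, 0.01, 0.28, 0, 1],
  [0, 0, 0, 0.01, 0.3, 0, 1],
  [0, 0, 0, 0.01, 0.3, 0, 1],
  [0, 0, 0, 0.01, 0.3, 0, 1],
])

```text
t: 9.4
ee_pos: [0.6147, 0.0018, 0.0294]
eef_rot: [[0.029, 1.0, 0.0], [1.0, -0.029, -0.0], [-0.0, 0.0, -1.0]]
ft_force: [-0.8, -5.4, 4.2]
width: 0.0157
```

step_arm([
  [0, 0, 0, 0, 0.04, 0, 1],
  [0, 0, 0, 0, 0.08, 0, 1],
  [0, 0, 0, 0, 0.12, 0, 1],
  [0, 0, 0, 0, 0.16, 0, 1],
  [0, 0, 0, 0.01, 0.2, 0, 1],
  [0, 0, 0, 0.01, 0.24, 0, 1],
  [0, 0, 0, 0.01, 0.28, 0, 1],
  [0, 0, 0, 0.01, 0.3, 0, 1],
  [0, 0, 0, 0.01, 0.3, 0, 1],
  [0, 0, 0, 0.01, 0.3, 0, 1],
])

```text
t: 10.4
ee_pos: [0.6148, 0.0047, 0.0294]
eef_rot: [[0.029, 1.0, 0.0], [1.0, -0.029, -0.001], [-0.001, 0.0, -1.0]]
ft_force: [0.1, -5.0, 3.6]
width: 0.0152
```

step_arm([
  [0, 0, 0, 0, 0.04, 0, 1],
  [0, 0, 0, 0, 0.08, 0, 1],
  [0, 0, 0, 0, 0.12, 0, 1],
  [0, 0, 0, 0, 0.16, 0, 1],
  [0, 0, 0, 0.01, 0.2, 0, 1],
  [0, 0, 0, 0.01, 0.24, 0, 1],
  [0, 0, 0, 0.01, 0.28, 0, 1],
  [0, 0, 0, 0.01, 0.3, 0, 1],
  [0, 0, 0, 0.01, 0.3, 0, 1],
  [0, 0, 0, 0.01, 0.3, 0, 1],
])

```text
t: 11.4
ee_pos: [0.6148, 0.0068, 0.0294]
eef_rot: [[0.029, 1.0, -0.0], [1.0, -0.029, -0.002], [-0.002, 0.0, -1.0]]
ft_force: [0.9, -8.0, 3.8]
width: 0.0151
```

step_arm([
  [0, 0, 0, 0, 0.04, 0, 1],
  [0, 0, 0, 0, 0.08, 0, 1],
  [0, 0, 0, 0, 0.12, 0, 1],
  [0, 0, 0, 0, 0.16, 0, 1],
  [0, 0, 0, 0.01, 0.2, 0, 1],
  [0, 0, 0, 0.01, 0.24, 0, 1],
  [0, 0, 0, 0.01, 0.28, 0, 1],
  [0, 0, 0, 0.01, 0.3, 0, 1],
  [0, 0, 0, 0.01, 0.3, 0, 1],
  [0, 0, 0, 0.01, 0.3, 0, 1],
])

```text
t: 12.4
ee_pos: [0.6147, 0.0074, 0.0294]
eef_rot: [[0.029, 1.0, -0.0], [1.0, -0.029, -0.005], [-0.005, -0.0, -1.0]]
ft_force: [-0.8, -16.2, 4.1]
width: 0.015
```

The force rises to 16 N while the bin barely moves, after about 5 mm at roughly 1 N extra, so the stop is solid. Next I ease the load almost off and open.

step_arm([
  [0, 0, 0, 0, 0, 0, 1],
  [0, 0, 0, 0, 0, 0, 1],
  [0, 0, 0, 0, -0.05, 0, 1],
  [0, 0, 0, 0, -0.1, 0, 1],
  [0, 0, 0, 0, -0.15, 0, 1],
  [0, 0, 0, 0, -0.2, 0, 1],
  [0, 0, 0, 0, -0.25, 0, 1],
  [0, 0, 0, 0, -0.3, 0, 1],
  [0, 0, 0, 0, -0.35, 0, 1],
  [0, 0, 0, 0, -0.35, 0, 1],
])

```text
t: 13.4
ee_pos: [0.6148, 0.0072, 0.0294]
eef_rot: [[0.029, 1.0, -0.0], [1.0, -0.029, -0.0], [-0.0, -0.0, -1.0]]
ft_force: [-1.4, -5.0, 4.7]
width: 0.0155
```

step_arm([
  [0, 0, 0, 0, -0.05, 0, 1],
  [0, 0, 0, 0, -0.1, 0, 1],
  [0, 0, 0, 0, -0.1, 0, 1],
  [0, 0, 0, 0, -0.1, 0, 0],
  [0, 0, 0, 0, -0.1, 0, 0],
  [0, 0, 0, 0, -0.1, 0, 0],
  [0, 0, 0, 0, -0.1, 0, 0],
  [0, 0, 0, 0, -0.1, 0, 0],
  [0, 0, 0, 0, -0.1, 3, 0],
  [0, 0, 0, 0, -0.1, 8, 0],
])

```text
t: 14.4
ee_pos: [0.6117, 0.0069, 0.1063]
eef_rot: [[0.029, 1.0, -0.009], [1.0, -0.029, 0.001], [0.0, -0.009, -1.0]]
ft_force: [0.8, 0.4, -0.1]
width: 0.0854
```

step_arm([
  [0, 0, 0, 0, -3, 5, 0],
  [0, 0, 8.5, -4, -7, 5, 0],
  [0, 0, 17, -8, -10, 5, 0],
  [0, 0, 25.5, -12, -13, 5, 0],
  [0, 0, 34, -16, -15, 5, 0],
  [0, 0, 42.5, -18.1, -17.5, 4, 0],
  [0, 0, 51, -18.1, -17.5, 3, 0],
  [0, 0, 59.5, -18.1, -17.5, 2, 0],
  [0, 0, 68, -18.1, -17.5, 1, 0],
  [0, 0, 76, -18.1, -17.5, 0, 0],
])

```text
t: 15.4
ee_pos: [0.4339, -0.1686, 0.1091]
eef_rot: [[-0.964, 0.265, 0.001], [0.265, 0.964, 0.0], [-0.0, 0.0, -1.0]]
ft_force: [0.4, 0.5, -0.1]
width: 0.0853
```

```bash
python3 - <<'E'
from fit import *
import cv2
for n,f in(("top","top0"),("scene","scene0")):
    h=cv2.cvtColor(cv2.imread(f"pics/{f}.png"),cv2.COLOR_BGR2HSV)
    m=(h[...,0]>20)&(h[...,0]<32)&(h[...,1]>200)&(h[...,2]>80)
    if n=="top":m[:280]=0;m[320:]=0;m[:,:385]=0;m[:,410:]=0
    else:m[:255]=0;m[295:]=0;m[:,:195]=0;m[:,230:]=0
    ys,xs=np.nonzero(m);print(n,len(xs),xs.min(),xs.max(),ys.min(),ys.max(),ray(n,(xs.mean(),ys.mean()),.015))
st=bot.get_state();print(st["ee_pos"],st["joints"],np.round(st["eef_rot"],3).tolist())
t=bot.capture("top");s=bot.capture("scene")
a=cv2.resize(t[180:330,280:430,::-1],(400,400),interpolation=2);b=cv2.resize(s[190:340,170:320,::-1],(400,400),interpolation=2)
cv2.imwrite("pics/a4.png",np.hstack([a,b]))
E
```

```text
top 172 389 402 290 305 [ 0.43155209 -0.16867442  0.015     ]
scene 225 206 223 266 286 [ 0.43867184 -0.16914329  0.015     ]
[ 0.43385591 -0.16855411  0.10911024] [-4.61538175e-01  2.94064611e-01  1.89565540e+00  2.95152002e-04
  9.51417178e-01 -1.76442403e+00] [[-0.964, 0.265, 0.001], [0.265, 0.964, 0.0], [-0.0, 0.0, -1.0]]
```

View pics/a4.png

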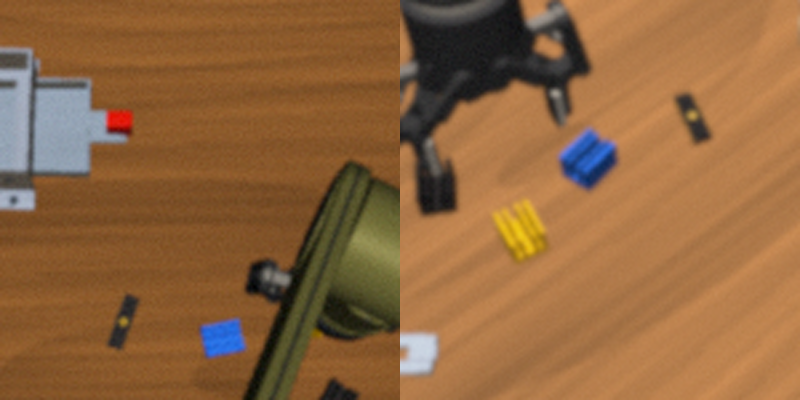

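step_arm([
  [0, 0, 4, 0.1, 0, -3, 0.35],
  [0, 0, 4, 0.1, 0, -6, 0.35],
  [0, 0, 4, 0.1, 0, -8.5, 0.35],
  [0, 0, 4, 0.1, 0, -10, 0.35],
  [0, 0, 4, 0.1, 0, -10.5, 0.35],
  [0, 0, 4, 0.1, 0, -10.5, 0.35],
  [0, 0, 4, 0.1, 0, -10.5, 0.6],
  [0, 0, 4, 0.1, 0, -10.5, 1],
  [0, 0, 4, 0.1, 0, -10.5, 1],
  [0, 0, 4, 0.1, 0, -10.5, 1],
])

```text
t: 16.5
ee_pos: [0.4359, -0.1688, 0.0056]
eef_rot: [[-0.979, 0.203, 0.003], [0.203, 0.979, -0.001], [-0.003, -0.001, -1.0]]
ft_force: [-0.8, 1.0, 5.6]
width: 0.027
```

step_arm([
  [0, 0, 0, 0, 0, 0, 1],
  [0, 0, 0, 0, 0, 0, 1],
  [0, 0, 0, 0, 0, 1, 1],
  [0, 0, 0, 0, 0, 3, 1],
  [0, 0, 0, 0, 0, 6, 1],
  [0, 0, 0, 0, 0, 10, 1],
  [0, 0, 0, 0, 0, 14, 1],
  [0, 0, 0, 0, 0, 18, 1],
  [0, 0, 0, 0, 0, 22, 1],
  [0, 0, 0, 0, 0, 25, 1],
])

```text
t: 17.5
ee_pos: [0.435, -0.1684, 0.2579]
eef_rot: [[-0.979, 0.202, 0.003], [0.202, 0.979, -0.002], [-0.003, -0.001, -1.0]]
ft_force: [0.2, -0.9, -0.8]
width: 0.0266
```

step_arm([
  [0, 0, -8, 2, 4.2, 2, 1],
  [0, 0, -16, 4, 8.4, 4, 1],
  [0, 0, -24, 6, 12.6, 4, 1],
  [0, 0, -32, 8, 16.8, 4, 1],
  [0, 0, -40, 10, 21, 4, 1],
  [0, 0, -48, 12, 25.2, 4, 1],
  [0, 0, -56, 14, 29.4, 4, 1],
  [0, 0, -64, 16, 33.5, 4, 1],
  [0, 0, -72, 17.5, 36.5, 4, 1],
  [0, 0, -79.9, 18.5, 38.7, 4, 1],
])

```text
t: 18.5
ee_pos: [0.6204, 0.2219, 0.2945]
eef_rot: [[0.031, 1.0, 0.0], [1.0, -0.031, 0.001], [0.001, 0.0, -1.0]]
ft_force: [0.1, -0.3, -1.0]
width: 0.0267
```

step_arm([
  [5, -0.1, 0, 0, 0, 0, 1],
  [10, -0.3, 0, 0, 0, 0, 1],
  [15, -0.4, 0, 0, 0, 0, 1],
  [20, -0.6, 0, 0, 0, 0, 1],
  [25, -0.7, 0, 0, 0, 0, 1],
  [30, -0.8, 0, 0, 0, 0, 1],
  [35, -1, 0, 0, 0, 0, 1],
  [40, -1.1, 0, 0, 0, 0, 1],
  [40, -1.1, 0, 0, 0, 0, 1],
  [40, -1.1, 0, 0, 0, 0, 1],
])

```text
t: 19.5
ee_pos: [0.6197, 0.218, 0.2943]
eef_rot: [[0.022, 1.0, 0.018], [0.767, -0.028, 0.641], [0.642, -0.001, -0.767]]
ft_force: [0.1, 0.4, 0.1]
width: 0.0268
```

```bash
python3 - <<'E'
from fit import *
st=bot.get_state();print(st["ee_pos"],st["joints"].round(2),np.round(st["eef_rot"],3).tolist(),st["width"])
E
```

```text
[0.61974244 0.21798773 0.29434828] [-0.1   0.38  1.46  0.7   1.42 -0.23] [[0.022, 1.0, 0.018], [0.767, -0.028, 0.641], [0.642, -0.001, -0.767]] 0.026801526557765985
```

step_arm([
  [0, 0, 0, 0, 0.5, -2, 1],
  [0, 0, 0, 0, 1, -4, 1],
  [0, 0, 0, 0, 2, -6, 1],
  [0, 0, 0, 0.1, 3, -8, 1],
  [0, 0, 0, 0.1, 3.9, -9.4, 1],
  [0, 0, 0, 0.1, 3.9, -9.4, 1],
  [0, 0, 0, 0.1, 3.9, -9.4, 1],
  [0, 0, 0, 0.1, 3.9, -9.4, 1],
  [0, 0, 0, 0.1, 3.9, -9.4, 1],
  [0, 0, 0, 0.1, 3.9, -9.4, 1],
])

```text
t: 20.5
ee_pos: [0.6215, 0.2573, 0.2013]
eef_rot: [[0.02, 1.0, 0.019], [0.766, -0.028, 0.643], [0.643, 0.002, -0.766]]
ft_force: [-0.8, -0.1, -0.0]
width: 0.0267
```

```bash
python3 - <<'E'
from fit import *
import cv2
st=bot.get_state();print(st["ee_pos"],st["ft_force"])
t=bot.capture("top");s=bot.capture("scene")
a=cv2.resize(t[150:300,150:300,::-1],(400,400),interpolation=2);b=cv2.resize(s[100:250,340:490,::-1],(400,400),interpolation=2)
cv2.imwrite("pics/a5.png",np.hstack([a,b]))
E
```

```text
[0.62151033 0.25725961 0.201252  ] [-0.79626092 -0.10022165 -0.04436467]
```

View pics/a5.png

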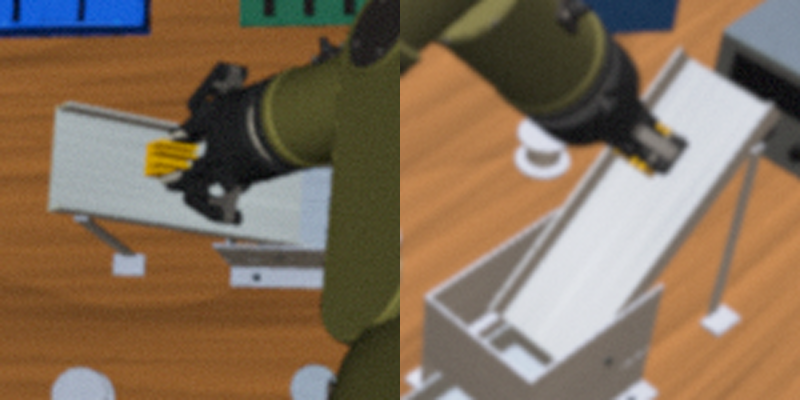

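step_arm([
  [0, 0, 0, 0, 0.4, -0.5, 1],
  [0, 0, 0, 0, 0.8, -1, 1],
  [0, 0, 0, 0, 1.2, -1.5, 1],
  [0, 0, 0, 0, 1.6, -2, 1],
  [0, 0, 0, 0, 1.9, -2.4, 1],
  [0, 0, 0, 0, 2.2, -2.7, 1],
  [0, 0, 0, 0, 2.3, -2.9, 1],
  [0, 0, 0, 0, 2.4, -3, 1],
  [0, 0, 0, 0, 2.5, -3.1, 1],
  [0, 0, 0, 0, 2.5, -3.1, 1],
])

```text
t: 21.6
ee_pos: [0.621, 0.2826, 0.1693]
eef_rot: [[0.021, 1.0, 0.018], [0.766, -0.027, 0.643], [0.643, 0.0, -0.766]]
ft_force: [0.1, 0.1, -1.5]
width: 0.0268
```

step_arm([
  [0, 0, 0, 0, 0.15, -0.2, 1],
  [0, 0, 0, 0, 0.15, -0.2, 1],
  [0, 0, 0, 0, 0.15, -0.2, 0.55],
  [0, 0, 0, 0, 0.15, -0.2, 0.55],
  [0, 0, 0, 0, 0.15, -0.2, 0.55],
  [0, 0, 0, 0, 0.15, -0.2, 0.55],
  [0, 0, 0, 0, 0.15, -0.2, 0.55],
  [0, 0, 0, 0, 0.15, -0.2, 0.55],
  [0, 0, 0, 0, 0.15, -0.2, 0.55],
  [0, 0, 0, 0, 0.15, -0.2, 0.55],
])

```text
t: 22.6
ee_pos: [0.6209, 0.2841, 0.1673]
eef_rot: [[0.021, 1.0, 0.018], [0.766, -0.027, 0.643], [0.643, 0.0, -0.766]]
ft_force: [-0.5, -1.0, 0.2]
width: 0.0384
```

step_arm([
  [0, 0, 0, 0, 0, 0, 0.55],
  [0, 0, 0, 0, -0.6, 0.8, 0.55],
  [0, 0, 0, 0, -1.9, 2.3, 0.55],
  [0, 0, 0, 0, -3.8, 4.6, 0.55],
  [0, 0, 0, 0, -6.4, 7.7, 0.55],
  [0, 0, 0, -3, -8, 11, 0.55],
  [0, 0, 0, -7, -10, 13, 0.55],
  [0, 0, 0, -11, -12, 14, 0.55],
  [0, 0, 0, -15, -14, 14, 0.55],
  [0, 0, 0, -18, -16, 14, 0.55],
])

```text
t: 23.6
ee_pos: [0.4384, 0.1235, 0.3083]
eef_rot: [[0.02, 1.0, 0.018], [0.766, -0.027, 0.642], [0.642, 0.001, -0.766]]
ft_force: [1.1, -0.8, 0.5]
width: 0.0384
```

```bash
python3 - <<'E'
from fit import *
import cv2
st=bot.get_state();print(st["ee_pos"],st["ft_force"],st["width"])
t=bot.capture("top");s=bot.capture("scene")
cv2.imwrite("pics/tt.png",t[:,:,::-1]);cv2.imwrite("pics/ss.png",s[:,:,::-1])
a=cv2.resize(t[150:300,200:350,::-1],(400,400),interpolation=2);b=cv2.resize(s[150:350,260:460,::-1],(400,400),interpolation=2)
cv2.imwrite("pics/a6.png",np.hstack([a,b]))
E
```

```text
[0.43840004 0.12351385 0.30831587] [ 1.14920906 -0.76431364  0.53006239] 0.038410550364518216
```

View pics/a6.png

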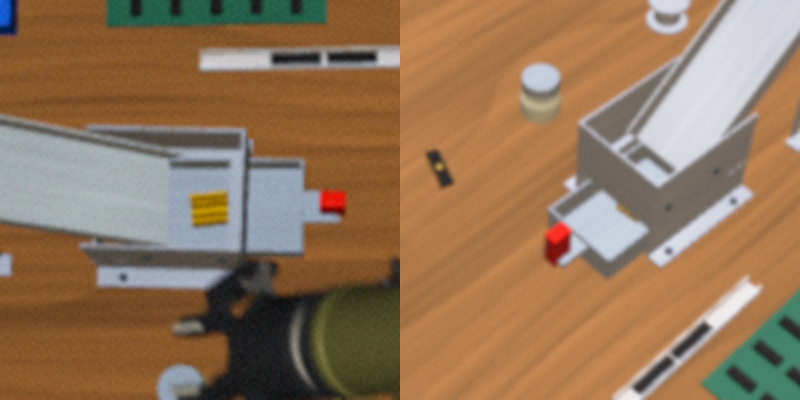

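```bash
python3 - <<'E'
import cv2,numpy as np
a=cv2.imread("pics/a4.png")[:,:400];b=cv2.resize(cv2.imread("pics/tt.png")[180:330,280:430],(400,400),interpolation=2)
a=a[100:145,20:150];b=b[100:145,20:150]
print(cv2.phaseCorrelate(np.float32(cv2.cvtColor(a,6))[:,60:],np.float32(cv2.cvtColor(b,6))[:,60:],cv2.createHanningWindow((70,45),cv2.CV_32F)))
for i in(a,b):
    h=cv2.cvtColor(i,cv2.COLOR_BGR2HSV);m=((h[...,0]<8)|(h[...,0]>172))&(h[...,1]>170);ys,xs=np.nonzero(m);print(len(xs),xs.mean(),ys.mean())
E
```

```text
((0.20199271728692736, 0.5106841979533705), 0.6492038308838267)
529 99.96786389413988 20.38563327032136
531 99.88323917137477 20.615819209039547
```

```bash
python3 -c "
from workcell import bot
print(bot.finish_job())"
```

```text
the job is handed in; nothing more can be done
None
```

The bin is home against its stop and the yellow heatsink is lying in it. I handed the job in at about 24 s with the arm standing clear.

- **Bin:** I gripped the red grip, turned the bin about 5° to line it up with the bay, and slid it in under the hood. Drag was about 4 N. It rose by about 1 N as the stop's spring took up, then turned solid: at 16 N total, about 12 N past the drag, the bin barely moved. I eased off to about 5 N with no measurable movement, backed off 1 mm more, then let go.
- **Heatsink:** I pinched the yellow one, tilted it 40° to match the chute and let it go about 4 mm above the trough floor at the high point. It slid down into the bin.

**Last checks:**
- The last pictures show the heatsink inside the bin. The chip, jar, rail and spool in view look undisturbed.
- The bin's grip moved less than about 0.1 mm along the bay between the picture after release and the one after the drop.
- The two cameras disagreed by up to about 8 mm across the bay, so I used the mean.
- I did not press the stop again after the drop. That the stop is still pressed rests on the force reading before release and on the unchanged grip position.

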